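# Seat the long whetstone in the sprung stone holder

### The job

Put the longer of the two whetstones into the sprung stone holder, ready for sharpening: with one end tipped down, push that end against either sprung jaw until there is room, lower the other end in behind the opposite jaw, and let go so that the springs grip and centre the stone. It should end level on the holder's seat, tan side up, in line with the rail and gripped between both jaws, with nothing touching it.

Things in the scene. Friction and masses are not known exactly. Their poses are not given: they have to be found in the camera images.
- stone: The long whetstone: plain block 150 mm long (its x), 50 wide (y), 20 thick (z), grey below, tan above, about 0.3 kg, lying flat on the counter, same end for end. Origin: centre of its underside. The other whetstone is alike but 100 mm long, too short for the holder.
- holder: Aluminium rail fixed to the counter, 264 mm long (its x), 40 wide (y), narrower than the stone. Flat seat for the stone 30 mm above the counter. Origin: on the counter under the rail's middle, z up. Two sprung jaws slide on it, upright faces 136 mm apart at rest, so the stone needs them 14 mm farther apart in all (7 mm each when centred). Fixed end blocks, 44 mm high, begin 120 mm from the middle.
- jaw_a (a joint): Sprung jaw at the holder's -x end, 46 mm wide, 18 thick, top 44 mm above the counter (14 above the seat), no overhang; flat face at holder x = -68 mm at rest. Value: 0 at rest, grows in m as it is pushed outwards (to -x), stop at 0.032. Spring: 1 N plus 0.5 N per mm (12 N at 22 mm).
- jaw_b (a joint): Sprung jaw at the holder's +x end, the mirror image of jaw_a: face at holder x = +68 mm at rest, value 0 at rest, grows in m as it is pushed outwards (to +x), stop at 0.032, same spring.
Things that resemble listed ones, but are neither listed nor needed, are in the scene too. Leave any pink or purple look-alike of the stone alone.

How it is judged:
On the way:
1. one sprung jaw pushed outwards by the stone, by more than 10 mm (value of joint any of jaw_a, jaw_b above 0.01 m and contact force between stone and holder above 1 N), for 0.1 s.
At the end, for the whole second after the job is handed in: The long stone is at rest, tan side up, on the holder's seat: within 10 mm of the middle along the rail, 12 mm across it, 25 to 35 mm above the counter, level within 0.10 rad, in line within 10 degrees, both jaws held open by it (over 1.5 mm each) (x of stone in the frame of holder between -0.01 and 0.01 m and y of stone in the frame of holder between -0.012 and 0.012 m and z of stone in the frame of holder between 0.025 and 0.035 m and angle between stone's own z axis and vertical below 0.1 rad and angle between the x axis of stone and the x axis of holder, either way round below 0.175 rad and value of joint each of jaw_a, jaw_b above 0.0015 m and linear speed of stone below 0.02 m/s); the robot touches nothing.
It also fails if it takes over 42 s, if anything falls off the work surface, if the arm or the gripper's body presses on something with over 40 N, if the wrist force passes 120 N, or if a joint passes its speed limit or range.

### The arm

A 6-joint arm with a two-finger parallel gripper is mounted at the origin on the work surface. World frame = base frame: x ahead of the robot, y to its left, z up, the work surface at z = 0. Lengths are in m, angles in rad, forces in N, time in s.
With the tool pointing down it reaches from about 0.25 to 0.725 m from the base axis. Payload 4 kg.
Tool frame: the origin (TCP) lies at the very end of the fingers, on their centre line; the grasp point (between the pads) lies 19 mm behind it; y points along the fingers, x is the direction in which the jaws open and shut, and the axes are right-handed (so a half turn about y gives the same grasp; the last joint's range is limited). The gripper opens to 85 mm and grips with 20 to 120 N. Pads are 22 mm wide; open, the fingers measure 114 mm over their backs; the gripper's body (76 mm by 85 mm) begins 54 mm behind the grasp point. The pads swing forward as they close: fully open they stand 13 mm farther back than shut.
Start: joints at [-1.303, 0.241, 0.005, 1.335, 0, 1.571], TCP at [0.132, -0.482, 0.231] pointing down, gripper open.
Joint ranges: [-2.72, 2.72], [-1.05, 1.87], [-1.09, 1.28], [-1.99, 2.15], [-1.42, 1.44], [-3.14, 3.14]. Speed limits (rad/s): [2.79, 2.79, 3.14, 3.14, 3.14, 3.14].

### API

Orientations are given as a unit quaternion [x, y, z, w].
In Python, from plant import get_obs, cams, job_done, search_frame, mark_of gives the robot as it stands.
- The arm moves only by the tool step_arm, never from a script. Its argument "moves" is a list of rows, each a list of 7 numbers: the shift along the tool's x, y, z in m, then the turn, a rotation vector about the tool's x, y, z in rad, then the closure, from 0 (fully open) to 1 (shut). In form: [[tx, ty, tz, rx, ry, rz, fingers], ...]. A call has exactly 8 rows; each row is the pose to reach, as a shift and turn from the pose commanded when the call began, along the tool's axes at that moment; what a row does not reach only later rows make up. A row lasts 1/8 s, in which the tool goes at most 62.5 mm and 10.7 degrees, less where a joint would pass 70% of its speed; a pose out of reach is approached as far as the arm can. A call with a gripper value outside its range is refused whole. The fingers move at their own pace and stop on an object; "squeeze" is the grip in N (left out, the last holds). Time passes only in rows, so rows that repeat a pose let the fingers close, or fill a call up. It gives the time, the measured TCP pose, the force and the opening at its end, in the units of the state.
- get_obs(): the state, without advancing time (a new reading comes with each control period).
- cams.grab_frame(name): name is "scene" or "top"; returns the picture (400x640x3 uint8, blue, green, red); there is no depth.
- cams.get_calibration(name): a dict with "fovy" (degrees; the focal length in pixels is half the picture's height over the tangent of half this angle, whatever the lens; pixels are square), "cx", "cy" (the principal point, pixels), "k1" (the pictures are not rectified: a ray, as slopes to the right and down, at radius r is drawn at 1 + k1 r^2 times it, then the intrinsics apply), "world_from_camera" (4x4, takes a point from camera to world coordinates). Camera axes: x right, y up, looking along -z (the intrinsics and any distortion apply to the point x, -y, -z); pixel columns grow to the right and rows downward; lengths in m; the calibration is good to about 2 mm. A picture is of the moment at which its call begins. get_calibration takes no time and is no camera call.
- job_done(): hands the job in, once; it reports no verdict.
Trained networks look in the newest picture that a camera, given by its name, has taken for a name from the list of things; names that differ only in an ending like _2 or _b are one class to them, and where a whole thing is asked for, a point or a joint stands for the part that bears it (a point fixed in the world has none). Each returns a list of dicts, best first, with "confidence" (0 to 1); they miss things now and then, are a little off and sometimes report something else, mostly with a low value. They report only what shows in the picture. A call takes as long as a camera call. They do not tell look-alikes from the thing itself.
- search_frame(label, camera): "extent" ([centre column, centre row, width, height] in pixels, round what is visible of it).
- mark_of(label, camera): "uv" ([column, row] in pixels: a listed point, or the origin of a listed thing).
The state is a dict: "clock": time; "joint_pos": joint angles; "qd": joint speeds; "tau": joint torques, N m; "eef_pos": TCP position; "tool_rot": TCP orientation; "ft_force": force on the tool from outside, world axes, zero at the start; "moment": the same for the moment, N m; "opening": finger opening in m.
Only numpy, scipy, OpenCV 4.12 (cv2) and the standard library are available. Lean on these libraries where they do the work, as an engineer would, in place of code of your own. Each camera call takes 0.05 s, during which the arm holds its last target.

## Working session

There is one attempt and no reset: what is moved stays moved. The work goes in short steps, Python scripts to look and compute and a tool call to move; the robot and the scene stay as the last step left them, time stands still between calls to the robot, and variables do not carry over. Pictures are saved under pics/ and viewed, and the job is handed in when it is done.

Besides the shell and the picture viewer there is one more tool, called as a command line: name --pt "numbers of a row" for each row, then --argument value for the rest. step_arm: Moves the arm, as the interface text tells. Its arguments: {"type":"object","properties":{"moves":{"type":"array","items":{"type":"array","items":{"type":"number"}}},"squeeze":{"type":"number"}},"required":["moves"]}

```bash
mkdir -p pics; ls; python3 - <<'E'
from plant import get_obs, cams
import cv2
o=get_obs(); print(o)
for n in ("scene","top"):
    im=cams.grab_frame(n); cv2.imwrite(f"pics/{n}0.png",im)
    print(n,cams.get_calibration(n))
E
```

```text
pics
{'clock': 0.0, 'joint_pos': array([-1.30296148e+00,  2.41423257e-01,  3.67278846e-03,  1.33518861e+00,
       -4.63532713e-05,  1.57080906e+00]), 'qd': array([-0.00054457,  0.00146184, -0.00036333, -0.00055619,  0.00052636,
        0.00161802]), 'tau': array([ 5.23391839e-05, -3.72319651e+01,  2.52406669e+01,  1.69298064e-02,
        4.54525173e-05, -9.14939164e-07]), 'eef_pos': array([ 0.13213564, -0.48154697,  0.2303882 ]), 'tool_rot': array([-0.56183261,  0.42938015, -0.42815544,  0.56272527]), 'ft_force': array([ 0.80952379,  0.30617909, -0.53558371]), 'moment': array([-0.02753174, -0.02280564, -0.03040349]), 'opening': 0.08528680289745691}
scene {'fovy': 43.05565587547761, 'cx': 330.0010371251511, 'cy': 209.8155600916094, 'k1': 0.022357218512765547, 'world_from_camera': array([[ 0.14886637, -0.82507846,  0.54505443,  1.07106058],
       [ 0.98875715,  0.11635249, -0.09392229, -0.27293161],
       [ 0.01407482,  0.55290834,  0.8331232 ,  0.9894225 ],
       [ 0.        ,  0.        ,  0.        ,  1.        ]])}
top {'fovy': 55.5570388791532, 'cx': 319.1708430928086, 'cy': 197.99328919006376, 'k1': -0.048165251087801966, 'world_from_camera': array([[ 0.17003815,  0.96320116, -0.20815994,  0.26981367],
       [-0.98543351,  0.16560073, -0.03869369, -0.16901441],
       [-0.00279837,  0.21170718,  0.97732914,  0.95433784],
       [ 0.        ,  0.        ,  0.        ,  1.        ]])}
```

View pics/scene0.png

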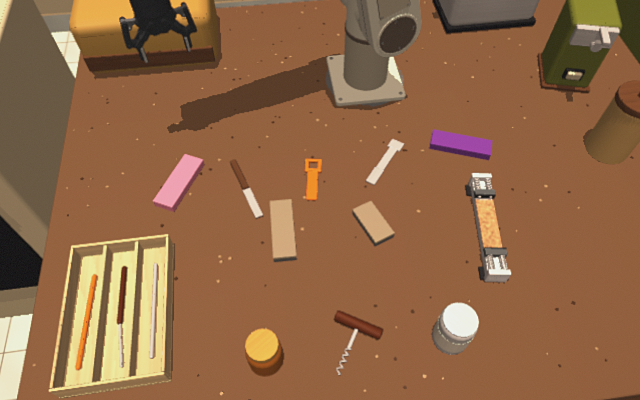

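View pics/top0.png

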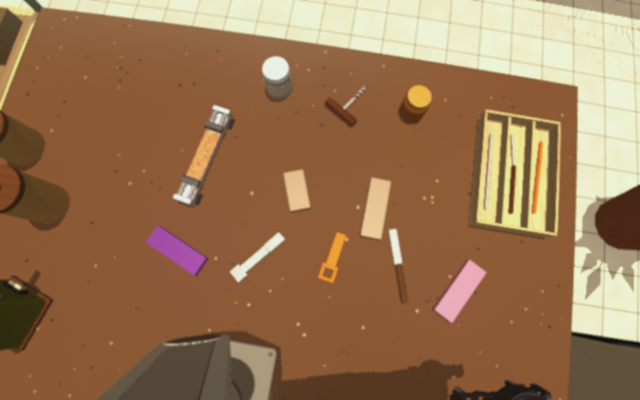

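The long stone is at top (376,208) and scene (283,230), and the short one is at top (297,190). The holder is at top (204,157) and scene (488,228), with a cork-coloured seat. Pink and purple look-alikes are off to the sides.

```bash
cat > h.py <<'E'
import numpy as np, cv2
from plant import get_obs, cams, search_frame, mark_of
from scipy.spatial.transform import Rotation as R
def cal(n):
    c=cams.get_calibration(n); f=200/np.tan(np.radians(c['fovy']/2))
    return c,f
def ray(n,uv):
    c,f=cal(n); d=np.array([(uv[0]-c['cx'])/f,(uv[1]-c['cy'])/f]); s=d.copy()
    for _ in range(20): s=d/(1+c['k1']*(s@s))
    T=c['world_from_camera']; return T[:3,3],T[:3,:3]@np.array([s[0],-s[1],-1])
def at(n,uv,z):
    o,d=ray(n,uv); return o+d*(z-o[2])/d[2]
def proj(n,p):
    c,f=cal(n);T=c['world_from_camera'];q=T[:3,:3].T@(np.asarray(p)-T[:3,3])
    s=np.array([q[0],-q[1]])/-q[2]; s=s*(1+c['k1']*(s@s)); return s*f+[c['cx'],c['cy']]
E
python3 - <<'E'
from h import *
for n in ("scene","top"):
    im=cv2.imread(f"pics/{n}0.png")
    for l,zz in (("stone",0),("holder",0),("jaw_a",.035),("jaw_b",.035)):
        for r in mark_of(l,n)[:3]: print(n,l,r['confidence'],np.round(r['uv'],1),at(n,r['uv'],zz).round(4))
    b=(260,190,50,80) if n=="scene" else (350,165,50,85)
    c=(450,160,70,130) if n=="scene" else (165,95,80,120)
    for k,(x,y,w,h) in (("s",b),("h",c)):
        s=min(800//w,600//h); cv2.imwrite(f"pics/{n}_{k}.png",cv2.resize(im[y:y+h,x:x+w],None,fx=s,fy=s,interpolation=cv2.INTER_CUBIC)); print(n,k,x,y,s)
    # stone mask
    x,y,w,h=b; m=im[y:y+h,x:x+w].astype(int)
    hsv=cv2.cvtColor(im,cv2.COLOR_BGR2HSV)[y:y+h,x:x+w]
    print(im[230 if n=="scene" else 208,283 if n=="scene" else 376])
    mask=((m[...,1]>105)&(m[...,0]>70)).astype(np.uint8)
    _,lab,st,ce=cv2.connectedComponentsWithStats(mask); i=1+st[1:,4].argmax()
    cs,_=cv2.findContours((lab==i).astype(np.uint8),cv2.RETR_EXTERNAL,cv2.CHAIN_APPROX_NONE)
    pts=np.array([at(n,p[0]+[x,y],.02)[:2] for p in cs[0]])
    print(st[i],cv2.minAreaRect((pts*1000).astype(np.float32)))
print(get_obs()['clock'])
E
```

```text
scene stone 0.94 [284.5 230.4] [ 0.4649 -0.2724  0.    ]
scene stone 0.86 [181.4 184.6] [ 0.3019 -0.5045  0.    ]
scene stone 0.65 [459.9 148.3] [0.2836 0.1953 0.    ]
scene holder 0.81 [484.7 232.4] [0.5342 0.179  0.    ]Traceback (most recent call last):
  File "<stdin>", line 5, in <module>
ValueError: it knows: holder, stone
```

```bash
python3 - <<'E'
from h import *
for n in ("scene","top"):
    im=cv2.imread(f"pics/{n}0.png")
    b=(260,190,50,80) if n=="scene" else (350,165,50,85)
    c=(450,160,70,130) if n=="scene" else (165,95,80,120)
    for k,(x,y,w,h) in (("s",b),("h",c)):
        s=min(800//w,600//h); cv2.imwrite(f"pics/{n}_{k}.png",cv2.resize(im[y:y+h,x:x+w],None,fx=s,fy=s,interpolation=cv2.INTER_CUBIC)); print(n,k,x,y,s)
    x,y,w,h=b; m=im[y:y+h,x:x+w].astype(int)
    print(im[230 if n=="scene" else 208,283 if n=="scene" else 376])
    mask=((m[...,1]>105)&(m[...,0]>70)).astype(np.uint8)
    _,lab,st,ce=cv2.connectedComponentsWithStats(mask); i=1+st[1:,4].argmax()
    cs,_=cv2.findContours((lab==i).astype(np.uint8),cv2.RETR_EXTERNAL,cv2.CHAIN_APPROX_NONE)
    pts=np.array([at(n,p[0]+[x,y],.02)[:2] for p in cs[0]])
    print(st[i],cv2.minAreaRect((pts*1000).astype(np.float32)))
    # cork
    x,y,w,h=c; m=im[y:y+h,x:x+w].astype(int)
    mask=((m[...,2]>180)&(m[...,2]-m[...,0]>60)).astype(np.uint8)
    _,lab,st,ce=cv2.connectedComponentsWithStats(mask); i=1+st[1:,4].argmax()
    cs,_=cv2.findContours((lab==i).astype(np.uint8),cv2.RETR_EXTERNAL,cv2.CHAIN_APPROX_NONE)
    pts=np.array([at(n,p[0]+[x,y],.03)[:2] for p in cs[0]])
    print(st[i],cv2.minAreaRect((pts*1000).astype(np.float32)))
E
```

```text
scene s 260 190 7
scene h 450 160 4
[126 169 209]
[   9    9   28   60 1392] ((467.2101135253906, -276.9055480957031), (53.7596549987793, 153.39842224121094), 87.64308166503906)
[ 26  39  26  49 879] ((525.6504516601562, 181.5496826171875), (41.140594482421875, 126.99335479736328), 80.17725372314453)
top s 350 165 7
top h 165 95 5
[148 199 232]
[  10   12   32   63 1345] ((469.4735412597656, -275.7862243652344), (55.91229248046875, 155.01861572265625), 88.09912872314453)
[ 22  35  33  50 766] ((530.9071044921875, 181.65884399414062), (41.04433822631836, 131.75352478027344), 80.44622802734375)
```

View pics/top_h.png

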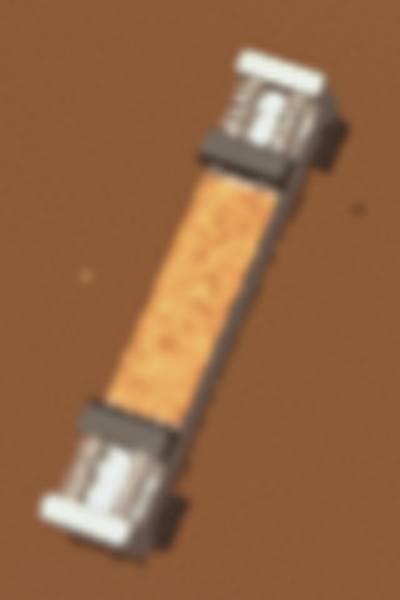

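View pics/scene_h.png

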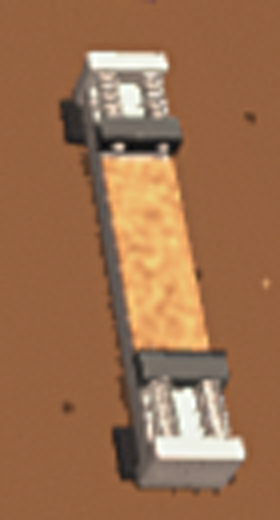

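View pics/scene_s.png

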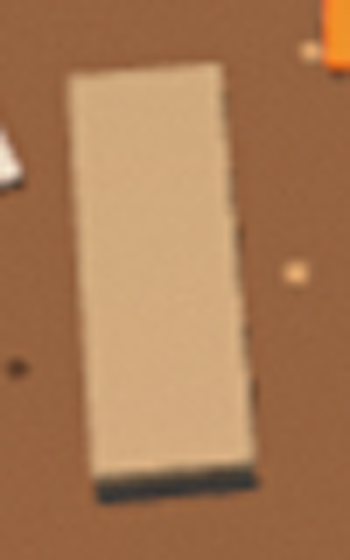

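```bash
cat >> h.py <<'E'
def rz(a): return np.array([[np.cos(a),-np.sin(a)],[np.sin(a),np.cos(a)]])
E
python3 - <<'E'
from h import *
from scipy.optimize import least_squares
# holder end block outer top corners, and stone via box
def px(c,x,y,s): return (np.array(c)+.5)/s-.5+[x,y]
top=[px(c,165,95,5) for c in ((247,48),(328,75),(40,516),(125,545))]
sce=[px(c,450,160,4) for c in ((88,54),(168,54),(137,462),(244,460))]
for n,ps in (("top",top),("scene",sce)):
    for p in ps: print(n,p.round(1),at(n,p,.044).round(4))
# silhouettes: jaw-free mask of cork endpoints and stone: direction via box points
for n,b in (("scene",(260,190,50,80)),("top",(350,165,50,85))):
    im=cv2.imread(f"pics/{n}0.png");x,y,w,h=b; m=im[y:y+h,x:x+w].astype(int)
    mask=((m[...,1]>105)&(m[...,0]>70)).astype(np.uint8)
    cs,_=cv2.findContours(mask,cv2.RETR_EXTERNAL,cv2.CHAIN_APPROX_NONE)
    c=max(cs,key=len); pts=np.array([at(n,p[0]+[x,y],.02)[:2] for p in c])
    print(n,cv2.boxPoints(cv2.minAreaRect((pts*1000).astype(np.float32))).round(1).tolist())
o=get_obs(); M=R.from_quat(o['tool_rot']).as_matrix(); print(M.round(3))
E
```

```text
top [214.  104.2] [0.6642 0.1805 0.044 ]
top [230.2 109.6] [0.6562 0.135  0.044 ]
top [172.6 197.8] [0.4027 0.2245 0.044 ]
top [189.6 203.6] [0.3957 0.179  0.044 ]
scene [471.6 173.1] [0.3965 0.1799 0.044 ]
scene [491.6 173.1] [0.4031 0.2266 0.044 ]
scene [483.9 275.1] [0.6572 0.1245 0.044 ]
scene [510.6 274.6] [0.6638 0.1797 0.044 ]
scene [[389.5, -300.6000061035156], [542.7000122070312, -306.8999938964844], [544.9000244140625, -253.1999969482422], [391.70001220703125, -246.89999389648438]]
top [[391.1000061035156, -301.20001220703125], [546.0, -306.29998779296875], [547.9000244140625, -250.39999389648438], [392.8999938964844, -245.3000030517578]]
[[ 0.265 -0.     0.964]
 [-0.964  0.001  0.265]
 [-0.001 -1.     0.   ]]
```

```bash
cat >> h.py <<'E'
def delta(p,yaw_x,tilt=0,fro=None):
    """target TCP p, tool x azimuth yaw_x deg, tilt deg about tool x afterwards; prints shift+rotvec in present tool frame"""
    o=get_obs(); 
    P,M=(o['eef_pos'],R.from_quat(o['tool_rot']).as_matrix()) if fro is None else fro
    T=target(yaw_x,tilt)
    return (M.T@(np.array(p)-P)).round(4),R.from_matrix(M.T@T).as_rotvec().round(4)
def target(yaw_x,tilt=0):
    a=np.radians(yaw_x); x=np.array([np.cos(a),np.sin(a),0]); y=np.array([0,0,-1.]); z=np.cross(x,y)
    return np.c_[x,y,z]@R.from_rotvec([np.radians(tilt),0,0]).as_matrix()
E
python3 -c "
from h import *
print(delta((.4684,-.2764,.1),-92.1))
print(target(-92.1).round(3))"
```

```text
(array([-0.1089,  0.1309,  0.3786]), array([ 2.000e-04,  3.045e-01, -1.300e-03]))
[[-0.037  0.     0.999]
 [-0.999  0.    -0.037]
 [ 0.    -1.     0.   ]]
```

step_arm --pt "-0.015 0.0 0.05 0 0.05 0 0" --pt "-0.03 0.01 0.105 0 0.1 0 0" --pt "-0.045 0.03 0.16 0 0.15 0 0" --pt "-0.06 0.05 0.215 0 0.2 0 0" --pt "-0.077 0.08 0.27 0 0.25 0 0" --pt "-0.093 0.11 0.325 0 0.3 0 0" --pt "-0.109 0.131 0.3786 0 0.3045 0 0" --pt "-0.109 0.131 0.3786 0 0.3045 0 0" --squeeze 90

```text
clock: 1.2
eef_pos: [0.4702, -0.2736, 0.0978]
tool_rot: [-0.492, 0.509, -0.506, 0.492]
ft_force: [-1.0, 0.1, 0.1]
opening: 0.0857
```

```bash
python3 - <<'E'
from h import *
print(delta((.4684,-.2764,.002),-92.1)); print(get_obs()['ft_force'],get_obs()['joint_pos'])
a=cams.grab_frame("scene");b=cams.grab_frame("top")
cv2.imwrite("pics/g1.png",np.hstack([cv2.resize(a[120:300,180:400],None,fx=1.8,fy=1.8),cv2.resize(b[120:300,270:490],None,fx=1.8,fy=1.8)]))
E
```

```text
(array([ 0.003 ,  0.0958, -0.0014]), array([ 0.003 ,  0.006 , -0.0023]))
[-0.95098275  0.06239684  0.13461711] [-5.27440970e-01  4.22216407e-01 -9.91773651e-02  1.05317382e+00
  6.11467889e-04  2.64479373e+00]
```

View pics/g1.png

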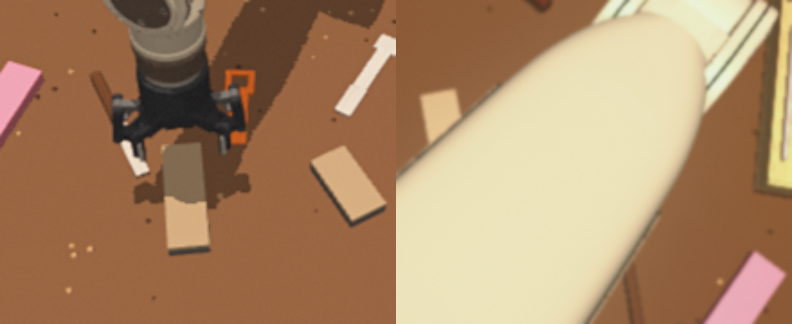

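The scene view shows the gripper centred above the stone (stone centre about (186,200) in the left panel). Joint 6 would run out of range at the holder, so I'll take the half-turned grasp.

step_arm --pt "0 0 0 0 -0.18 0 0" --pt "0 0 0 0 -0.36 0 0" --pt "0 0 0 0 -0.54 0 0" --pt "0 0 0 0 -0.72 0 0" --pt "0 0 0 0 -0.9 0 0" --pt "0 0 0 0 -1.08 0 0" --pt "0 0 0 0 -1.26 0 0" --pt "0 0 0 0 -1.44 0 0"

```text
clock: 2.3
eef_pos: [0.4674, -0.2786, 0.1014]
tool_rot: [0.705, -0.058, 0.058, -0.704]
ft_force: [-0.7, 0.3, 0.4]
opening: 0.0856
```

step_arm --pt "0 0 0 0 -0.18 0 0" --pt "0 0 0 0 -0.36 0 0" --pt "0 0 0 0 -0.54 0 0" --pt "0 0 0 0 -0.72 0 0" --pt "0 0 0 0 -0.9 0 0" --pt "0 0 0 0 -1.08 0 0" --pt "0 0 0 0 -1.26 0 0" --pt "0 0 0 0 -1.44 0 0"

```text
clock: 3.3
eef_pos: [0.4674, -0.2786, 0.1015]
tool_rot: [0.569, 0.421, -0.421, -0.568]
ft_force: [0.0, -0.4, 0.4]
opening: 0.0856
```

```bash
python3 - <<'E'
from h import *
cams.grab_frame("scene");print(get_obs()['joint_pos'],get_obs()['eef_pos'])
print(delta((.4684,-.2764,.002),87.9))
E
```

```text
[-5.37201857e-01  4.15207565e-01 -9.96403279e-02  1.05462576e+00
 -4.21592814e-04 -2.45436384e-01] [ 0.46741543 -0.27855672  0.10142259]
(array([ 0.0024,  0.0994, -0.0002]), array([ 0.0011, -0.2551, -0.0009]))
```

step_arm --pt "0.0024 0.02 0 0 -0.13 0 0" --pt "0.0024 0.05 0 0 -0.255 0 0" --pt "0.0024 0.075 0 0 -0.255 0 0" --pt "0.0024 0.09 0 0 -0.255 0 0" --pt "0.0024 0.099 0 0 -0.255 0 0" --pt "0.0024 0.099 0 0 -0.255 0 0" --pt "0.0024 0.099 0 0 -0.255 0 0.3" --pt "0.0024 0.099 0 0 -0.255 0 0.6" --squeeze 90

```text
clock: 4.35
eef_pos: [0.47, -0.2754, 0.0022]
tool_rot: [0.512, 0.489, -0.489, -0.51]
ft_force: [0.2, -2.1, 1.0]
opening: 0.0517
```

step_arm --pt "0 0 0 0 0 0 1" --pt "0 0 0 0 0 0 1" --pt "0 0 0 0 0 0 1" --pt "0 0 0 0 0 0 1" --pt "0 0 0 0 0 0 1" --pt "0 0 0 0 0 0 1" --pt "0 0 0 0 0 0 1" --pt "0 0 0 0 0 0 1"

```text
clock: 5.35
eef_pos: [0.4704, -0.2754, 0.0029]
tool_rot: [0.512, 0.489, -0.489, -0.51]
ft_force: [-1.2, -0.7, 5.7]
opening: 0.0477
```

```bash
python3 - <<'E'
from h import *
print(get_obs())
a=cams.grab_frame("scene")
cv2.imwrite("pics/g2.png",cv2.resize(a[150:300,200:400],None,fx=3.5,fy=3.5))
E
```

```text
{'clock': 5.35, 'joint_pos': array([-5.29430318e-01,  5.30667754e-01, -2.10510572e-01,  8.26480220e-01,
       -5.34984439e-04, -4.86090009e-01]), 'qd': array([-2.74050701e-04,  1.54692668e-03, -3.32073580e-04, -9.75186568e-04,
       -8.40732229e-04, -2.36219680e-05]), 'tau': array([ 4.34864117e-01, -4.21249688e+01,  1.82347119e+01, -2.12214058e-01,
        2.43032696e-01,  1.70215429e-02]), 'eef_pos': array([ 0.47035758, -0.27541881,  0.00290285]), 'tool_rot': array([ 0.51183513,  0.4891697 , -0.48892538, -0.50959766]), 'ft_force': array([-1.17674536, -0.66805963,  5.68429676]), 'moment': array([-0.08517182,  0.20605005,  0.08772357]), 'opening': 0.04767999630820448}
```

View pics/g2.png

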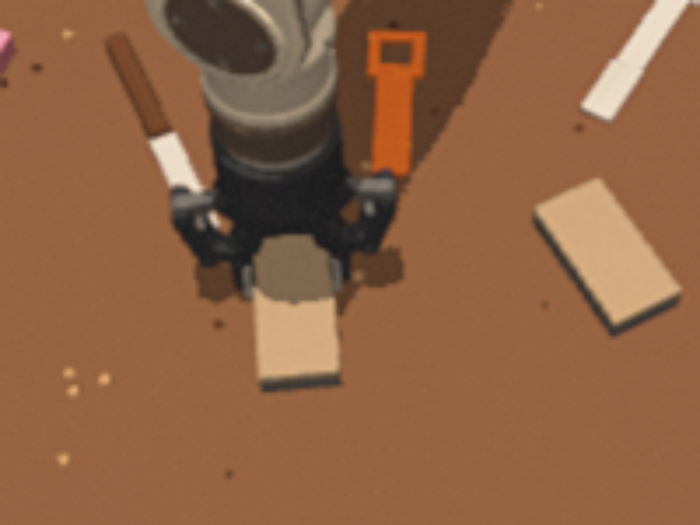

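Fingers are closed on the stone at mid-length. Next I lift and check.

step_arm --pt "0 -0.01 0 0 0 0 1" --pt "0 -0.03 0 0 0 0 1" --pt "0 -0.06 0 0 0 0 1" --pt "0 -0.09 0 0 0 0 1" --pt "0 -0.12 0 0 0 0 1" --pt "0 -0.12 0 0 0 0 1" --pt "0 -0.12 0 0 0 0 1" --pt "0 -0.12 0 0 0 0 1"

```text
clock: 6.4
eef_pos: [0.468, -0.2738, 0.1194]
tool_rot: [-0.509, -0.489, 0.489, 0.512]
ft_force: [-0.3, -0.4, -3.3]
opening: 0.0477
```

```bash
python3 - <<'E'
from h import *
o=get_obs();print(o['ft_force'],o['moment'],o['opening'],o['eef_pos'])
print(delta((.5295,.180,.16),80.25))
a=cams.grab_frame("scene")
cv2.imwrite("pics/g3.png",cv2.resize(a[100:300,180:400],None,fx=3,fy=3))
E
```

```text
[-0.27967098 -0.4400026  -3.27752721] [-0.02935588  0.01388485 -0.04983241] 0.047723964980782234 [ 0.46799627 -0.27383203  0.11938416]
(array([ 0.4561, -0.0399, -0.0416]), array([-0.0035,  0.1268,  0.0016]))
```

View pics/g3.png

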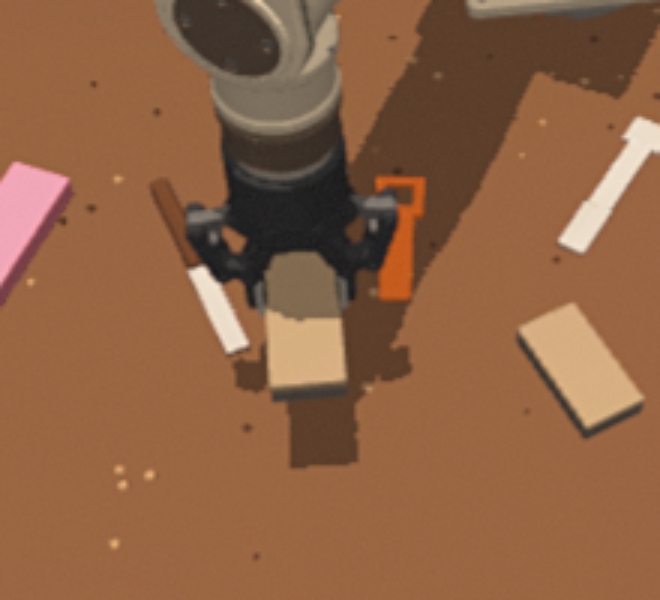

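step_arm --pt "0.055 -0.02 -0.005 0 0.01 0 1" --pt "0.115 -0.04 -0.01 0 0.03 0 1" --pt "0.175 -0.04 -0.015 0 0.05 0 1" --pt "0.235 -0.04 -0.02 0 0.07 0 1" --pt "0.295 -0.04 -0.026 0 0.09 0 1" --pt "0.355 -0.04 -0.032 0 0.11 0 1" --pt "0.41 -0.04 -0.038 0 0.127 0 1" --pt "0.456 -0.04 -0.0416 0 0.127 0 1"

```text
clock: 7.45
eef_pos: [0.5301, 0.1813, 0.1601]
tool_rot: [-0.54, -0.455, 0.457, 0.541]
ft_force: [0.5, -0.3, -4.7]
opening: 0.0475
```

```bash
python3 - <<'E'
from h import *
a=cams.grab_frame("scene");b=cams.grab_frame("top")
b=cams.grab_frame("top");a=cams.grab_frame("scene")
o=get_obs();print(o['joint_pos'],o['eef_pos'],o['clock'])
print(delta((.5295,.180,.1),80.25))
cv2.imwrite("pics/g4r.png",a)
cv2.imwrite("pics/g4.png",np.hstack([cv2.resize(a[120:320,400:550],None,fx=2.6,fy=2.6),cv2.resize(b[80:280,130:280],None,fx=2.6,fy=2.6)]))
E
```

```text
[ 3.27604989e-01  3.98562773e-01  3.83008849e-02  1.21315539e+00
 -4.44476688e-04  4.95591562e-01] [0.52976731 0.1798995  0.15994681] 7.65
(array([0.0002, 0.0599, 0.0002]), array([-0.0021,  0.0022, -0.0016]))
```

View pics/g4.png

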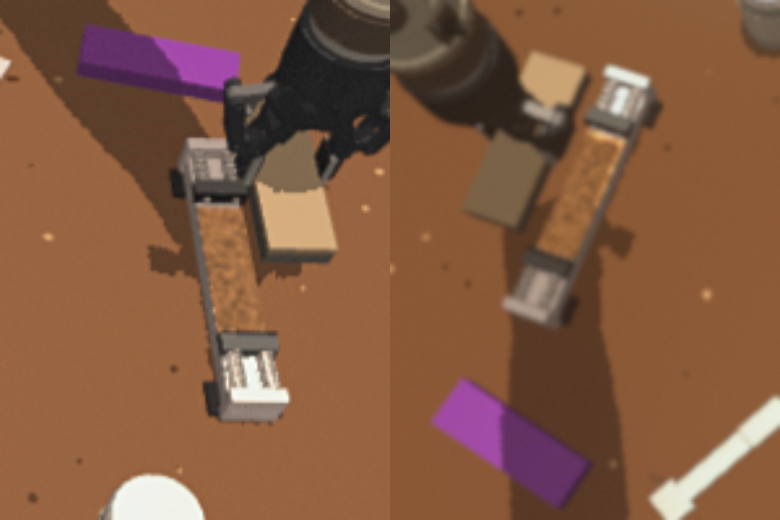

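The held stone shows at left-panel (295,205) and right-panel (505,165), above the holder. The offset should be parallax from height, so I'll check by overlaying the modelled poses.

```bash
cat >> h.py <<'E'
def boxpts(T,x0,x1,y,z0,z1): 
    return [T[:3,:3]@np.array([a,b,c])+T[:3,3] for a in(x0,x1) for b in(-y,y) for c in(z0,z1)]
E_=[(0,1),(0,2),(1,3),(2,3),(4,5),(4,6),(5,7),(6,7),(0,4),(1,5),(2,6),(3,7)]
def draw(im,n,P,s,off,col):
    q=[(proj(n,p)-off+.5)*s-.5 for p in P]
    for i,j in E_: cv2.line(im,tuple(int(v) for v in q[i].round()),tuple(int(v) for v in q[j].round()),col,1)
def T4(xy,yaw,z=0):
    T=np.eye(4);a=np.radians(yaw);T[:2,:2]=rz(a);T[:3,3]=[*xy,z];return T
HOLD=((.5295,.180),-9.75)
def stoneT(off=(0.,0.002,0.)):
    "stone frame from tool: stone x=-tool z, y=tool x, z=-tool y; underside off[1] above.. "
    o=get_obs();M=R.from_quat(o['tool_rot']).as_matrix()
    T=np.eye(4);T[:3,:3]=np.c_[-M[:,2],M[:,0],-M[:,1]];T[:3,3]=o['eef_pos']+T[:3,:3]@np.array([off[0],off[2],-off[1]]);return T
def overlay(name,ims,S,off=(0,.002,0),stone=True):
    out=[]
    for n,im,(x,y,w,h) in ims:
        c=cv2.resize(im[y:y+h,x:x+w],None,fx=S,fy=S,interpolation=cv2.INTER_CUBIC)
        H=T4(*HOLD)
        for a in (-1,1): draw(c,n,boxpts(H,*sorted((a*.120,a*.132)),.02,0,.044),S,[x,y],(255,0,0))
        draw(c,n,boxpts(H,-.068,.068,.02,.03,.03),S,[x,y],(0,255,0))
        if stone: draw(c,n,boxpts(stoneT(off),-.075,.075,.025,0,.02),S,[x,y],(0,0,255))
        out.append(c)
    cv2.imwrite(name,np.hstack(out))
E
python3 - <<'E'
from h import *
b=cams.grab_frame("top");a=cv2.imread("pics/g4r.png")
overlay("pics/g5.png",[("scene",a,(430,150,100,145)),("top",b,(140,85,100,145))],4)
E
```

```text
(no output)
```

View pics/g5.png

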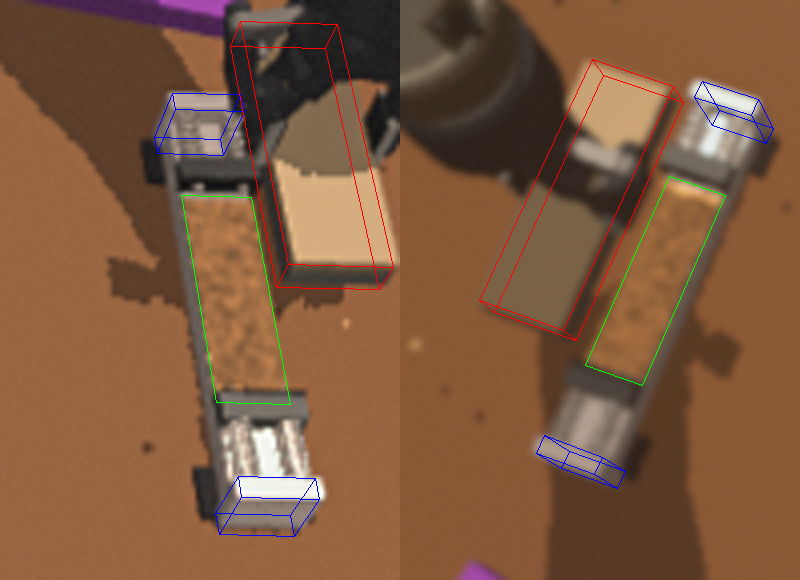

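Overlay agrees within about 2 mm in both cameras, both for the stone and the holder. Now I compute the waypoints.

```bash
cat >> h.py <<'E'
def wp(u,z,tilt,v=0):
    a=np.radians(HOLD[1]); p=np.array([*HOLD[0],0])+u*np.array([np.cos(a),np.sin(a),0])+v*np.array([-np.sin(a),np.cos(a),0])+[0,0,z]
    return delta(p,80.25,-tilt)
def cornerwp(c,cz,tilt,h=.003):
    t=np.radians(tilt); u=c+.075*np.cos(t)-h*np.sin(t); z=cz+.075*np.sin(t)+h*np.cos(t)
    return wp(u,z,tilt)
def where():
    o=get_obs();a=np.radians(HOLD[1]);d=o['eef_pos']-[*HOLD[0],0];U=np.array([np.cos(a),np.sin(a),0]);V=np.array([-np.sin(a),np.cos(a),0])
    M=R.from_quat(o['tool_rot']).as_matrix();zz=-M[:,2]
    print("t",o['clock'],"u,v,z",(d@U).round(4),(d@V).round(4),d[2].round(4),"tilt",np.degrees(np.arcsin(zz[2])).round(2),"F u,v,z",(o['ft_force']@U).round(1),(o['ft_force']@V).round(1),o['ft_force'][2].round(1),"open",o['opening'].round(4),"M",o['moment'].round(2))
E
python3 -c "
from h import *
where()
print(cornerwp(-.058,.08,12));print(cornerwp(-.058,.033,12))"
```

```text
Traceback (most recent call last):
  File "h.py", line 58, in where
    print("t",o['clock'],"u,v,z",(d@U).round(4),(d@V).round(4),d[2].round(4),"tilt",np.degrees(np.arcsin(zz[2])).round(2),"F u,v,z",(o['ft_force']@U).round(1),(o['ft_force']@V).round(1),o['ft_force'][2].round(1),"open",o['opening'].round(4),"M",o['moment'].round(2))
                                                                                                                                                                                                                           ^^^^^^^^^^^^^^^^^^
AttributeError: 'float' object has no attribute 'round'
```

```bash
sed -i "s/o\['opening'\].round(4)/round(o['opening'],4)/" h.py
python3 -c "
from h import *
where()
print(cornerwp(-.058,.08,12));print(cornerwp(-.058,.033,12))"
```

```text
t 7.7 u,v,z 0.0005 -0.001 0.1601 tilt -0.12 F u,v,z 0.1 -0.5 -4.0 open 0.0477 M [-0.04  0.02  0.  ]
(array([ 0.0011,  0.0616, -0.0144]), array([-0.2115,  0.0007, -0.0016]))
(array([ 0.0012,  0.1086, -0.0145]), array([-0.2115,  0.0007, -0.0016]))
```

step_arm --pt "0 0.01 -0.005 -0.06 0 0 1" --pt "0 0.025 -0.01 -0.13 0 0 1" --pt "0.001 0.045 -0.0145 -0.2 0 0 1" --pt "0.001 0.0616 -0.0145 -0.2115 0 0 1" --pt "0.001 0.08 -0.0145 -0.2115 0 0 1" --pt "0.001 0.09 -0.0145 -0.2115 0 0 1" --pt "0.001 0.09 -0.0145 -0.2115 0 0 1" --pt "0.001 0.09 -0.0145 -0.2115 0 0 1"

```text
clock: 8.7
eef_pos: [0.5457, 0.1775, 0.072]
tool_rot: [0.595, 0.501, -0.404, -0.481]
ft_force: [0.3, 1.3, -3.7]
opening: 0.048
```

```bash
python3 - <<'E'
from h import *
where()
b=cams.grab_frame("top");a=cams.grab_frame("scene")
print(cornerwp(-.058,.033,12))
overlay("pics/g6.png",[("scene",a,(430,150,100,145)),("top",b,(140,85,100,145))],4,off=(0,.003,0))
E
```

```text
t 8.7 u,v,z 0.0164 0.0002 0.072 tilt 12.17 F u,v,z 0.1 1.4 -3.7 open 0.048 M [ 0.09  0.31 -0.05]
(array([-0.0006,  0.0199,  0.006 ]), array([ 0.0035, -0.0006,  0.0008]))
```

View pics/g6.png

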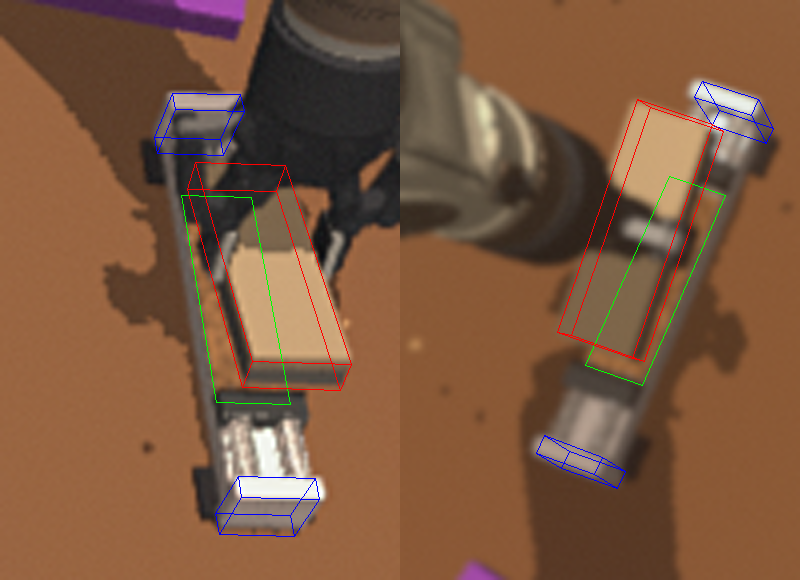

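```bash
sed -i "s/HOLD=((.5295,.180)/HOLD=((.5297,.181)/" h.py; python3 - <<'E'
from h import *
for c in (-.058,-.066,-.073,-.08,-.088): print(c,cornerwp(c,.033,12))
E
```

```text
-0.058 (array([0.0004, 0.0199, 0.006 ]), array([ 0.0035, -0.0006,  0.0008]))
-0.066 (array([0.0004, 0.0182, 0.0138]), array([ 0.0035, -0.0006,  0.0008]))
-0.073 (array([0.0004, 0.0167, 0.0207]), array([ 0.0035, -0.0006,  0.0008]))
-0.08 (array([0.0004, 0.0152, 0.0275]), array([ 0.0035, -0.0006,  0.0008]))
-0.088 (array([0.0004, 0.0135, 0.0353]), array([ 0.0035, -0.0006,  0.0008]))
```

step_arm --pt "0.0004 0.01 0.003 0.0035 0 0 1" --pt "0.0004 0.0199 0.006 0.0035 0 0 1" --pt "0.0004 0.0199 0.006 0.0035 0 0 1" --pt "0.0004 0.0182 0.0138 0.0035 0 0 1" --pt "0.0004 0.0167 0.0207 0.0035 0 0 1" --pt "0.0004 0.0152 0.0275 0.0035 0 0 1" --pt "0.0004 0.0152 0.0275 0.0035 0 0 1" --pt "0.0004 0.0152 0.0275 0.0035 0 0 1"

```text
clock: 9.8
eef_pos: [0.5247, 0.1819, 0.0525]
tool_rot: [0.596, 0.502, -0.404, -0.48]
ft_force: [6.6, -2.5, -4.9]
opening: 0.0478
```

```bash
python3 - <<'E'
from h import *
where()
b=cams.grab_frame("top");a=cams.grab_frame("scene")
print(cornerwp(-.088,.033,12))
overlay("pics/g7.png",[("scene",a,(430,150,100,145)),("top",b,(140,85,100,145))],4,off=(0,.003,0))
E
```

```text
t 9.8 u,v,z -0.0051 -0.0 0.0525 tilt 12.33 F u,v,z 6.9 -1.3 -4.9 open 0.0478 M [-0.53 -1.29  0.02]
(array([-0.    , -0.0013,  0.0102]), array([ 0.0057, -0.0014,  0.0001]))
```

View pics/g7.png

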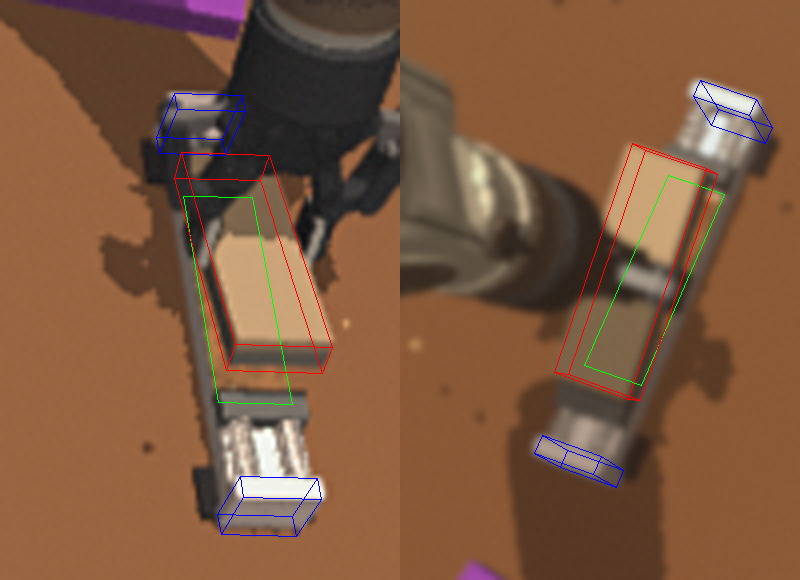

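Near jaw pushed about 12 mm (6.9 N, matching the spring law). Next I push to about 20 mm and then level.

```bash
python3 - <<'E'
from h import *
for t in (12,9,6,3,1,0): print(t,cornerwp(-.088,.0325,t))
E
```

```text
12 (array([-0.    , -0.0008,  0.0103]), array([ 0.0057, -0.0014,  0.0001]))
9 (array([-0.    ,  0.0031,  0.0103]), array([ 0.0581, -0.0014,  0.0002]))
6 (array([-0.    ,  0.0071,  0.0104]), array([ 0.1104, -0.0014,  0.0002]))
3 (array([-0.    ,  0.011 ,  0.0108]), array([ 0.1628, -0.0014,  0.0002]))
1 (array([-0.    ,  0.0136,  0.0112]), array([ 0.1977, -0.0014,  0.0003]))
0 (array([-0.    ,  0.0149,  0.0114]), array([ 0.2152, -0.0014,  0.0003]))
```

step_arm --pt "0 0 0.005 0.003 0 0 1" --pt "0 -0.0008 0.011 0.0057 0 0 1" --pt "0 -0.0008 0.011 0.0057 0 0 1" --pt "0 0.0031 0.011 0.0581 0 0 1" --pt "0 0.0071 0.0111 0.1104 0 0 1" --pt "0 0.0071 0.0111 0.1104 0 0 1" --pt "0 0.0071 0.0111 0.1104 0 0 1" --pt "0 0.0071 0.0111 0.1104 0 0 1"

```text
clock: 10.9
eef_pos: [0.5182, 0.183, 0.0441]
tool_rot: [0.57, 0.48, -0.429, -0.511]
ft_force: [9.7, -5.3, -4.8]
opening: 0.0478
```

```bash
python3 - <<'E'
from h import *
where()
b=cams.grab_frame("top");a=cams.grab_frame("scene")
for t in (6,4,2,0): print(t,cornerwp(-.088,.0325,t))
overlay("pics/g8.png",[("scene",a,(430,150,100,145)),("top",b,(140,85,100,145))],4,off=(0,.003,0))
E
```

```text
t 10.9 u,v,z -0.0117 0.0001 0.0441 tilt 6.31 F u,v,z 10.4 -3.6 -4.8 open 0.0478 M [-1.03 -2.08  0.21]
6 (array([-0.0001,  0.0006,  0.0021]), array([ 0.0055, -0.0018,  0.0002]))
4 (array([-0.0001,  0.0033,  0.0021]), array([ 0.0404, -0.0018,  0.0003]))
2 (array([-0.0001,  0.0059,  0.0021]), array([ 0.0753, -0.0018,  0.0003]))
0 (array([-0.0001,  0.0085,  0.0023]), array([ 0.1103, -0.0018,  0.0003]))
```

View pics/g8.png

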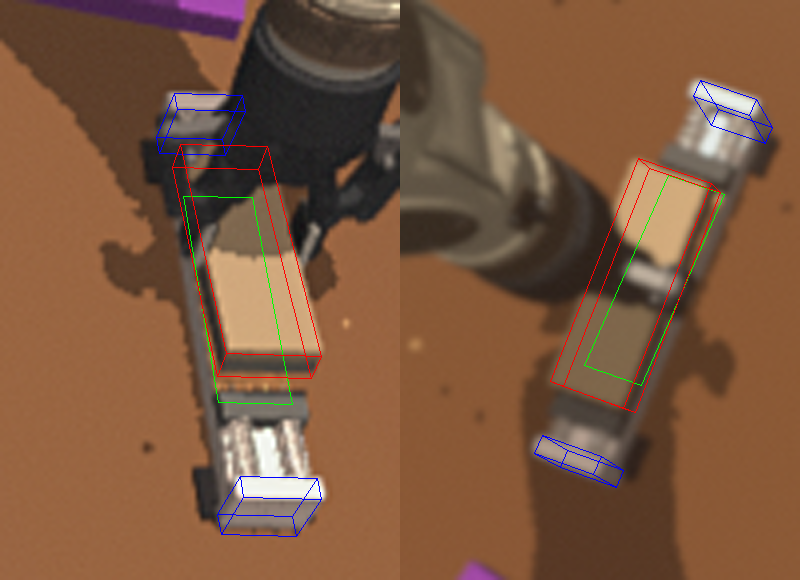

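The jaw is pushed about 19 mm, and in the scene view a strip of cork shows between the stone's far end and the far jaw at (250,385). Levelling now.

step_arm --pt "0 0.002 0.001 0.02 0 0 1" --pt "0 0.0033 0.0021 0.0404 0 0 1" --pt "0 0.0059 0.0021 0.0753 0 0 1" --pt "0 0.008 0.0023 0.1103 0 0 1" --pt "0 0.008 0.0023 0.1103 0 0 1" --pt "0 0.009 0.0023 0.1103 0 0 1" --pt "0 0.009 0.0023 0.1103 0 0 1" --pt "0 0.009 0.0023 0.1103 0 0 1"

```text
clock: 12.0
eef_pos: [0.5176, 0.1832, 0.0353]
tool_rot: [0.541, 0.456, -0.455, -0.541]
ft_force: [10.5, -5.2, -0.5]
opening: 0.0479
```

```bash
python3 - <<'E'
from h import *
where()
b=cams.grab_frame("top");a=cams.grab_frame("scene")
print(wp(0,.0335,0))
overlay("pics/g9.png",[("scene",a,(430,150,100,145)),("top",b,(140,85,100,145))],4,off=(0,.003,0))
E
```

```text
t 12.0 u,v,z -0.0123 0.0001 0.0353 tilt 0.1 F u,v,z 11.3 -3.3 -0.5 open 0.0479 M [-1.29 -2.06  0.27]
(array([-0.0001,  0.0019, -0.0122]), array([ 0.0018, -0.0013,  0.0005]))
```

View pics/g9.png

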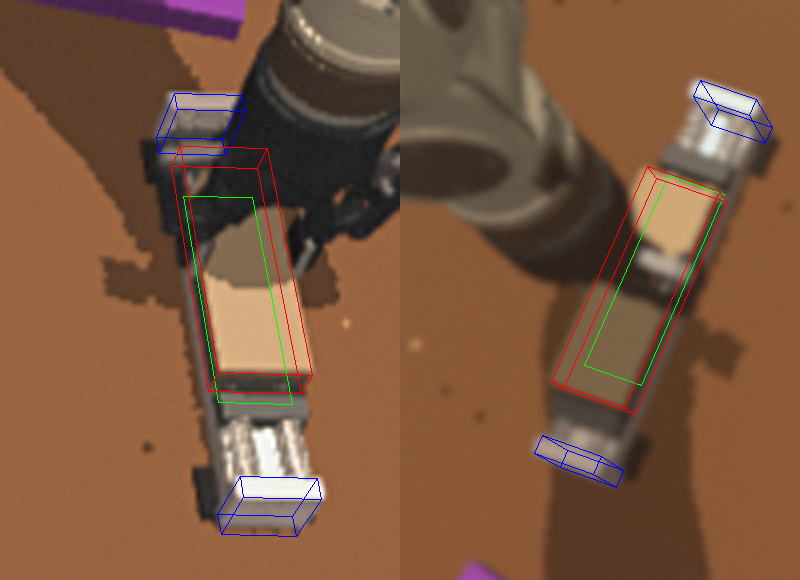

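Stone is level between the jaws. I slide it to the centre, where the net rail force should vanish, and then lower it.

step_arm --pt "0 -0.0005 -0.002 0 0 0 1" --pt "0 -0.0005 -0.005 0 0 0 1" --pt "0 -0.0005 -0.008 0 0 0 1" --pt "0 0 -0.011 0 0 0 1" --pt "0 0 -0.0122 0 0 0 1" --pt "0 0 -0.0122 0 0 0 1" --pt "0 0.001 -0.0122 0.0018 0 0 1" --pt "0 0.001 -0.0122 0.0018 0 0 1"

```text
clock: 13.1
eef_pos: [0.5264, 0.182, 0.0335]
tool_rot: [-0.539, -0.454, 0.457, 0.543]
ft_force: [4.5, -2.3, 2.4]
opening: 0.0479
```

```bash
python3 - <<'E'
from h import *
where()
b=cams.grab_frame("top");a=cams.grab_frame("scene")
overlay("pics/g10.png",[("scene",a,(430,150,100,145)),("top",b,(140,85,100,145))],4,off=(0,.003,0))
E
```

```text
t 13.1 u,v,z -0.0034 0.0004 0.0335 tilt -0.39 F u,v,z 4.9 -1.5 2.4 open 0.0479 M [-0.58 -1.03 -0.04]
```

View pics/g10.png

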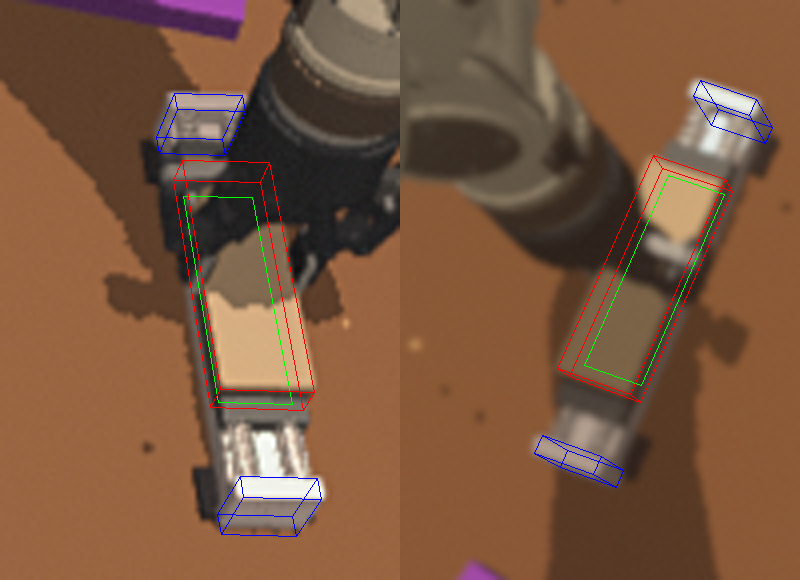

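step_arm --pt "0 -0.0005 -0.002 0 0 0 1" --pt "0 -0.0005 -0.0045 0 0 0 1" --pt "0 -0.0005 -0.0045 0 0 0 1" --pt "0 -0.0003 -0.0045 0 0 0 1" --pt "0 -0.0003 -0.0045 0 0 0 1" --pt "0 -0.0003 -0.0045 0 0 0 1" --pt "0 -0.0003 -0.0045 0 0 0 1" --pt "0 -0.0003 -0.0045 0 0 0 1"

```text
clock: 14.2
eef_pos: [0.5282, 0.1817, 0.0331]
tool_rot: [-0.537, -0.453, 0.458, 0.544]
ft_force: [-1.0, -1.2, 8.8]
opening: 0.0477
```

```bash
python3 -c "
from h import *
where()"
```

```text
t 14.2 u,v,z -0.0016 0.0004 0.0331 tilt -0.71 F u,v,z -0.8 -1.3 8.8 open 0.0477 M [-0.47 -0.23 -0.12]
```

Net rail force is about zero and the stone is on the seat. Releasing.

step_arm --pt "0 -0.001 0 0 0 0 0.4" --pt "0 -0.001 0 0 0 0 0.3" --pt "0 -0.001 0 0 0 0 0.1" --pt "0 -0.001 0 0 0 0 0" --pt "0 -0.001 0 0 0 0 0" --pt "0 -0.001 0 0 0 0 0" --pt "0 -0.001 0 0 0 0 0" --pt "0 -0.001 0 0 0 0 0"

```text
clock: 15.2
eef_pos: [0.5276, 0.1811, 0.0324]
tool_rot: [-0.537, -0.452, 0.459, 0.545]
ft_force: [0.6, -0.0, -0.2]
opening: 0.0851
```

step_arm --pt "0 -0.01 0 0 0 0 0" --pt "0 -0.03 0 0 0 0 0" --pt "0 -0.06 0 0 0 0 0" --pt "0 -0.1 0 0 0 0 0" --pt "0 -0.14 0 0 0 0 0" --pt "0 -0.14 0.05 0 0 0 0" --pt "0 -0.14 0.1 0 0 0 0" --pt "0 -0.14 0.15 0 0 0 0"

```text
clock: 16.2
eef_pos: [0.3805, 0.2064, 0.1754]
tool_rot: [-0.537, -0.453, 0.458, 0.545]
ft_force: [-1.2, -0.4, 0.4]
opening: 0.0852
```

```bash
python3 - <<'E'
from h import *
where()
b=cams.grab_frame("top");a=cams.grab_frame("scene")
import h
h.stoneT=lambda off: T4(HOLD[0],HOLD[1],.03)
overlay("pics/g11.png",[("scene",a,(430,150,100,145)),("top",b,(140,85,100,145))],4)
c=cv2.resize(a[150:295,430:530],None,fx=4,fy=4);d=cv2.resize(b[85:230,140:240],None,fx=4,fy=4)
cv2.imwrite("pics/g12.png",np.hstack([c,d]))
E
```

```text
t 16.2 u,v,z -0.1513 -0.0002 0.1754 tilt -0.77 F u,v,z -1.1 -0.6 0.4 open 0.0852 M [ 0.07 -0.02 -0.  ]
```

View pics/g11.png

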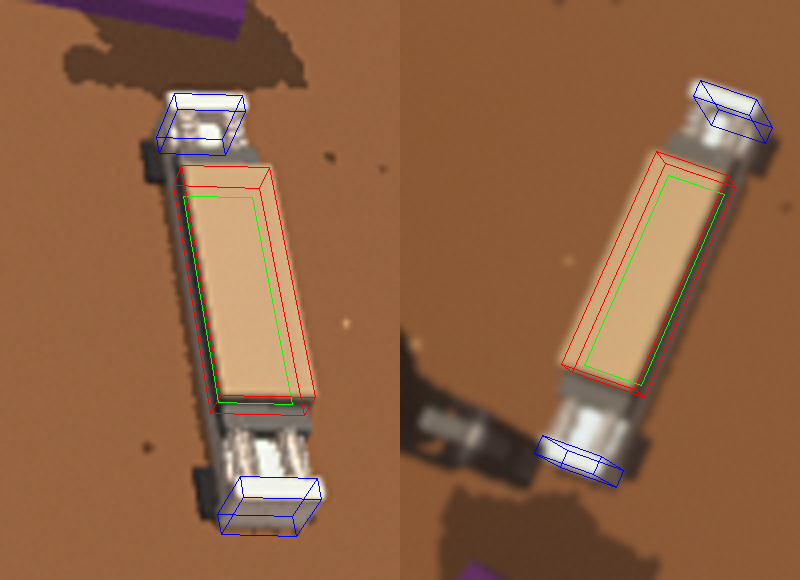

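View pics/g12.png

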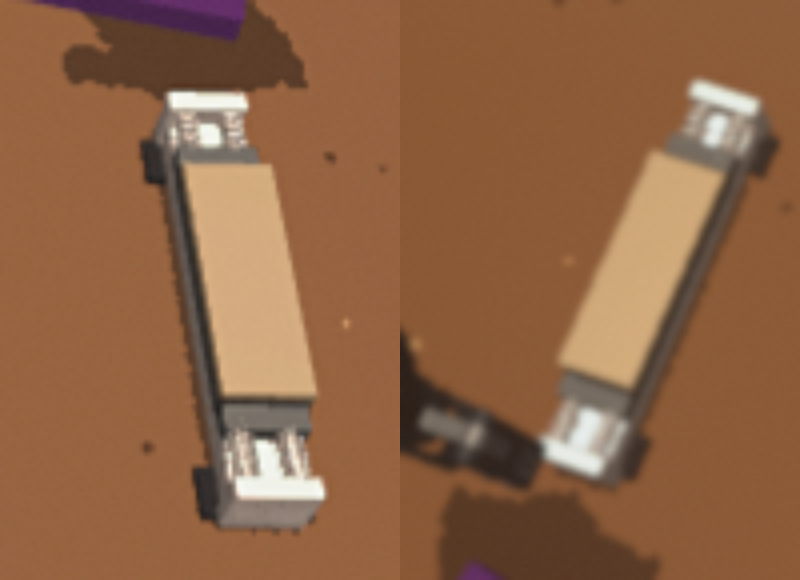

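The stone sits tan side up between both jaws, matching the predicted seated pose within about 1 px in both views. The jaws are open about equally, and the arm is clear.

```bash
python3 -c "
from plant import job_done,get_obs
print(get_obs()['ft_force'],abs(get_obs()['qd']).max()); print(job_done())"
```

```text
[ 0.55732952  0.17674364 -0.12396789] 0.09174278718535851
the job is handed in; nothing more can be done
None
```

The long stone is in the holder and the job is handed in, at about 16 s of the 42 s allowed.

**What I did:**
- I gripped the stone across its middle and carried it to the holder.
- I tipped its near end 12° down and pushed the near jaw out about 19–20 mm. The rail force was 10.4–11.3 N, which fits the spring law.
- I levelled the far end in behind the other jaw, slid the stone to the centre until the rail force fell to about −0.8 N, then opened the gripper and backed away.

**Last checks:**
- In both camera views the stone is tan side up, level and in line with the rail. It matches the predicted seated pose within about 1 px (roughly 2 mm), with both jaws visibly held open.
- The gripper is clear, and the force reading is about zero.

**What was off:**
- The two cameras disagreed by about 2 mm on where the holder is.
- The finger opening read 47.7 mm on the 50 mm stone.
- The first slide to centre stopped 3.4 mm short, so I made a second one.
- The arm still had a little residual motion when I handed in (up to 0.09 rad/s at a joint), well away from everything.

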